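Set a brooch face in the setting press

TASK

Seat the white face of the brooch that waits in the setting press: take the hand tamper by its wooden handle, press its flat steel foot squarely down into the cup until the sprung plate under the brooch bottoms out level and the face snaps fully home in its brass rim, and hold it there with about 20 newtons for a second so that it sets. Never press with more than 25 newtons, or the face cracks, and touch the press only with the tamper. Then stand the tamper upright in its round wooden rest and let go; leave the other jewellery and make-up things where they are.

Things in the scene. Friction and masses are not known exactly. Their poses are not given: they have to be found in the camera images.
- tamper_mid (a point): Hand tamper, loose, standing upright at the start, 92 mm tall, about 0.25 kg. From its underside up: flat round steel foot 46 mm across and 16 mm thick; steel neck 20 mm across up to 32 mm; square dark-wood handle, 28 x 28 mm, from 32 mm to 92 mm. This point is on its axis, half-way up: 46 mm above the foot's underside. z is up the axis; x and y are square to the handle's flat sides.
- press: Setting press, fixed: an upright aluminium cup 76 mm across and 50 mm high on a dark base 92 mm across. Its bore is 51 mm across, so the tamper's foot (46 mm) enters with about 2.5 mm to spare all round. Origin on the axis at the table top; z up.
- press_mouth (a point): Centre of the press cup's open mouth, level with its rim, 50 mm above the table. Inside, on the sprung plate, lies the brooch: a brass rim 44 mm across with a flat white face 40 mm across. Brooches differ in thickness and this one is not measured: the top of the face starts 5 to 10 mm below this point and ends 11 mm lower when plate and face are home.
- plate_mid (a point): Centre of the sprung steel plate in the cup (48 mm across, 6 mm thick), at its half thickness: 27 mm above the table when up, 19 mm when bottomed out. Its z is square to the plate and shows how level it is. The plate stands on one central spring and stop, and rocks towards the loaded side if pressed off-centre or crooked.
- plate (a joint): How far the sprung steel plate is pushed down, in metres: 0 is up, 0.008 is bottomed out. The spring takes about 2.5 N to start it and about 8 N to bottom it; it comes back up when released.
- disc (a joint): How far the white face is pushed into its brass rim, in metres: 0 stands proud, 0.003 is fully home. It is a tight fit that moves at about 11 N (so the plate bottoms out first) and stays where it is left; once it is home the stop is hard and the force rises steeply.
- rest: Tamper rest, fixed: a round wooden saucer 72 mm across and 14 mm high with a round recess 60 mm across, whose floor is 6 mm above the table. Origin on its axis at the table top; z up.
- bangle_a_mid (a point): Bystander: thin brass bangle lying flat, 68 mm across, 10 mm high. Its centre.
- bangle_b_mid (a point): Bystander: steel bangle lying flat, 66 mm across, 14 mm high. Its centre.
- ringbox_mid (a point): Bystander: small black ring box, 40 x 40 mm, 31 mm high. Its centre.
- compact_mid (a point): Bystander: closed round black compact, 52 mm across, 15 mm high. Its centre.
- brush_mid (a point): Bystander: make-up brush lying down, 160 mm long, about 16 mm thick. Its middle.
- lipstick_mid (a point): Bystander: upright closed lipstick, 21 mm across, 69 mm high. Its centre.
- scent_mid (a point): Bystander: small amber glass jar with a black cap, 44 mm across, 85 mm high. Its centre.

How it is judged:
By the outcome, as a careful person would: the job done as asked, in the order asked, and still so for the second after the job is handed in, with the robot touching nothing.
It also fails if it takes over 64 s, if anything falls off the work surface, if the arm or the gripper's body presses on something with over 40 N, if the wrist force passes 120 N, or if a joint passes its speed limit or range.

ROBOT

A 6-joint arm with a two-finger parallel gripper is mounted at the origin on the work surface. World frame = base frame: x ahead of the robot, y to its left, z up, the work surface at z = 0. Lengths are in m, angles in degrees, forces in N, time in s.
With the tool pointing down it reaches from about 0.25 to 0.8 m from the base axis. Payload 8.5 kg.
Tool frame: the origin (TCP) lies at the very end of the fingers, on their centre line; the grasp point (between the pads) lies 19 mm behind it; x points along the fingers, y is the direction in which the jaws open and shut, and the axes are right-handed (so a half turn about x gives the same grasp; the last joint's range is limited). The gripper opens to 85 mm and grips with 20 to 120 N. Pads are 22 mm wide; open, the fingers measure 114 mm over their backs; the gripper's body (76 mm by 85 mm) begins 54 mm behind the grasp point. The pads swing forward as they close: fully open they stand 13 mm farther back than shut.
Start: joints at [75.344, 13.648, -0.773, 75.585, 0, 90], TCP at [0.133, 0.508, 0.203] pointing down, gripper open.
Joint ranges: [-152.45, 152.45], [-59.26, 108.67], [-65.41, 83.53], [-104.44, 129.93], [-82.83, 76.93], [-180, 180]. Speed limits (degrees/s): [127.2, 127.2, 159.86, 180, 180, 180].

INTERFACE

Orientations are given as a 3x3 rotation matrix whose columns are the frame's x, y, z axes.
In Python, from cell import get_state, capture, job_done gives the robot as it stands.
- The arm moves only by the tool step_arm, never from a script. Its argument "rows" is a list of rows, each an object with "rot": the turn, a rotation vector about the tool's x, y, z in rad, a list of three; "xyz": the shift along the tool's x, y, z in cm, a list of three; "gripper": the closure, from 0 (fully open) to 1 (shut). In form: [{"rot": [wx, wy, wz], "xyz": [x, y, z], "gripper": gripper}, ...]. A call has 1 to 8 rows; each row is the pose to reach, as a shift and turn from the pose commanded when the call began, along the tool's axes at that moment; what a row does not reach only later rows make up. A row lasts 1/12 s, in which the tool goes at most 41.7 mm and 7.16 degrees, less where a joint would pass 70% of its speed; a pose out of reach is approached as far as the arm can. A call with a gripper value outside its range is refused whole. The fingers move at their own pace and stop on an object; "grip_force" is the grip in N (left out, the last holds). Time passes only in rows, so rows that repeat a pose let the fingers close. It gives the time, the measured TCP pose, the force and the opening at its end, in the units of the state.
- get_state(): the state, without advancing time (a new reading comes with each control period).
- capture(name): name is "side" or "top"; returns a dict with "image" (400x640x3 uint8, red, green, blue), "range_z" (400x640 float32, m along the optical axis (not along the pixel's ray), 0 where there is no reading), "intrinsics" (3x3 intrinsics, pixels), "k1" (the pictures are not rectified: a ray, as slopes to the right and down, at radius r is drawn at 1 + k1 r^2 times it, then the intrinsics apply), "position" and "orientation" of the camera in the world. Camera axes: x right, y down, z forward; pixel columns grow to the right and rows downward; lengths in m; the calibration is good to about 2 mm. A picture is of the moment at which its call begins.
- job_done(): hands the job in, once; it reports no verdict.
The state is a dict: "time": time; "q": joint angles; "joint_vel": joint speeds; "joint_torque": joint torques, N m; "position": TCP position; "ee_rot": TCP orientation; "contact_force": force on the tool from outside, world axes, zero at the start; "ft_torque": the same for the moment, N m; "gripper_width": finger opening in m.
Only numpy, scipy, OpenCV 4.12 (cv2) and the standard library are available. Lean on these libraries where they do the work, as an engineer would, in place of code of your own. Each camera call takes 0.05 s, during which the arm holds its last target. There are 200 camera calls.

## Working session

There is one attempt and no reset: what is moved stays moved. The work goes in short steps, Python scripts to look and compute and a tool call to move; the robot and the scene stay as the last step left them, time stands still between calls to the robot, and variables do not carry over. Pictures are saved under pics/ and viewed, about 8 in all and at most 12, crops included, and the job is handed in when it is done.

Besides the shell and the picture viewer there is one more tool, called after "Request:" as name(argument=value, ...) on one line, values as JSON. step_arm: Moves the arm, as the interface text tells. Its arguments: {"type":"object","properties":{"rows":{"type":"array"},"grip_force":{"type":"number"}},"required":["rows"]}

```bash
mkdir -p pics; ls; cat > h.py <<'E'
import numpy as np, cv2
from cell import get_state, capture, job_done
def cam(n):
    c=capture(n); np.savez(f'/tmp/{n}.npz',**{k:np.asarray(v) for k,v in c.items()}); return c
def load(n): return dict(np.load(f'/tmp/{n}.npz'))
def ray(c,u,v):
    K=c['intrinsics']; k=float(c['k1'])
    d=np.array([(u-K[0,2])/K[0,0],(v-K[1,2])/K[1,1]]); s=d.copy()
    for _ in range(20): s=d/(1+k*(s@s))
    return np.array([s[0],s[1],1.])
def at_z(c,u,v,z):
    r=c['orientation']@ray(c,u,v); p=c['position']; return p+r*(z-p[2])/r[2]
def by_range(c,u,v):
    return c['position']+c['orientation']@(ray(c,u,v)*c['range_z'][int(v),int(u)])
def proj(c,P):
    q=c['orientation'].T@(np.asarray(P)-c['position']); s=q[:2]/q[2]; s=s*(1+float(c['k1'])*(s@s)); K=c['intrinsics']
    return np.array([K[0,0]*s[0]+K[0,2],K[1,1]*s[1]+K[1,2]])
E
python3 - <<'E'
from h import *
print(get_state())
for n in('top','side'):
    c=cam(n); cv2.imwrite(f'pics/{n}0.png',c['image'][...,::-1]); print(n,c['intrinsics'],c['k1'],c['position'],c['orientation'])
E
```

```text
pics
{'time': 0.0, 'q': array([ 7.53434839e+01,  1.36797579e+01, -8.14726201e-01,  7.55845443e+01,
       -6.66837911e-04,  8.99995573e+01]), 'joint_vel': array([ 0.06404979,  0.02239613, -0.05633601,  0.07537453, -0.04340826,
       -0.01596187]), 'joint_torque': array([-7.46303758e-04, -5.38781083e+01,  3.46446776e+01,  1.82995596e-02,
       -2.17277255e-05, -2.00886923e-06]), 'position': array([0.13273051, 0.50749207, 0.20220369]), 'ee_rot': array([[-3.37737231e-04,  2.53016060e-01,  9.67462020e-01],
       [-1.33736760e-03,  9.67461095e-01, -2.53016285e-01],
       [-9.99999049e-01, -1.37930538e-03,  1.16278484e-05]]), 'contact_force': array([-0.11390402, -0.57211521, -0.3212993 ]), 'ft_torque': array([ 0.02647862, -0.03690703, -0.01129374]), 'gripper_width': 0.08526908319285445}
top [[433.50868237   0.         320.94202743]
 [  0.         433.50868237 187.95221722]
 [  0.           0.           1.        ]] -0.04788799676730541 [ 0.45120335 -0.01490012  1.35759828] [[ 2.27445155e-02 -9.93678578e-01  1.09934396e-01]
 [-9.99740950e-01 -2.25132325e-02  3.34478232e-03]
 [-8.48659918e-04 -1.09981993e-01 -9.93933218e-01]]
side [[455.58681229   0.         321.46512109]
 [  0.         455.58681229 193.75884926]
 [  0.           0.           1.        ]] 0.0187174212964526 [0.35458789 0.87076817 0.73650666] [[-0.97129453 -0.14145703  0.19125075]
 [-0.23786008  0.56710967 -0.7885488 ]
 [ 0.00308562 -0.81140405 -0.5844775 ]]
```

View pics/top0.png

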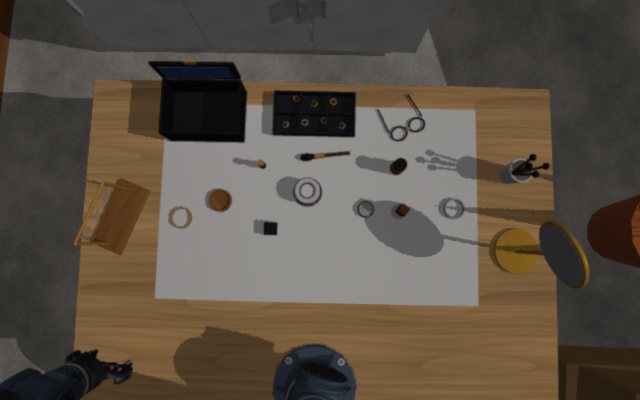

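View pics/side0.png

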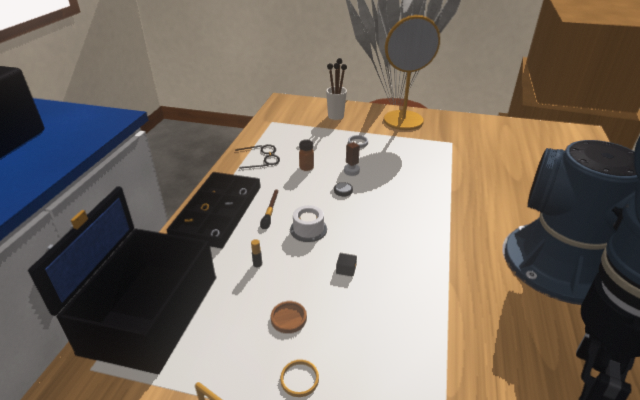

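The top view shows the press at (308,191), the rest at (219,200), the tamper at (402,210), the compact at (365,208), the jar at (398,166) and the steel bangle at (452,207). In the side view the tamper stands at about (352,155) and the press at (308,220). I'll measure these in enlarged crops.

```bash
python3 - <<'E'
from h import *
t=load('top'); s=load('side')
def crop(c,u,v,w=50,h=37,k=8):
    im=c['image'][v-h//2:v-h//2+h,u-w//2:u-w//2+w,::-1]
    im=cv2.resize(im,None,fx=k,fy=k,interpolation=cv2.INTER_CUBIC)
    for i in range(0,w,10): cv2.line(im,(i*k,0),(i*k,6),(0,0,255)); cv2.putText(im,str(u-w//2+i),(i*k,16),0,.35,(0,0,255))
    for j in range(0,h,5): cv2.line(im,(0,j*k),(6,j*k),(0,0,255)); cv2.putText(im,str(v-h//2+j),(8,j*k+4),0,.35,(0,0,255))
    return cv2.convertScaleAbs(im,alpha=1.3,beta=15)
m=np.vstack([np.hstack([crop(t,308,191),crop(t,402,208)]),np.hstack([crop(s,308,221),crop(s,352,157)])])
cv2.imwrite('pics/m1.png',m); print(m.shape)
for n,c,u,v,z in [('press',t,307.5,191,.05),('rest',t,219,200,.014),('tamper',t,402,210,.092),('tampS',s,352,145,.092),('compact',t,365,208,.015),('jar',t,398,166,.085),('box',t,270,228,.031),('restS',s,289,316,.014),('pressS',s,308,216,.05)]:
    print(n,at_z(c,u,v,z).round(4),by_range(c,u,v).round(4))
E
```

```text
(592, 800, 3)
press [0.5856 0.03   0.05  ] [0.5868 0.0304 0.0387]
rest [0.5548 0.3065 0.014 ] [0.5555 0.3086 0.0054]
tamper [ 0.5317 -0.2492  0.092 ] [ 0.5318 -0.2495  0.0902]
tampS [ 0.5377 -0.2501  0.092 ] [ 0.5366 -0.2437  0.0957]
compact [ 0.5403 -0.1484  0.015 ] [ 0.5403 -0.1485  0.0139]
jar [ 0.6628 -0.2383  0.085 ] [ 0.6622 -0.2377  0.0885]
box [0.4715 0.1422 0.031 ] [0.4715 0.1421 0.0312]
restS [0.555  0.3126 0.014 ] [0.5567 0.3078 0.0078]
pressS [0.5889 0.0417 0.05  ] [0.5913 0.0331 0.0429]
```

View pics/m1.png

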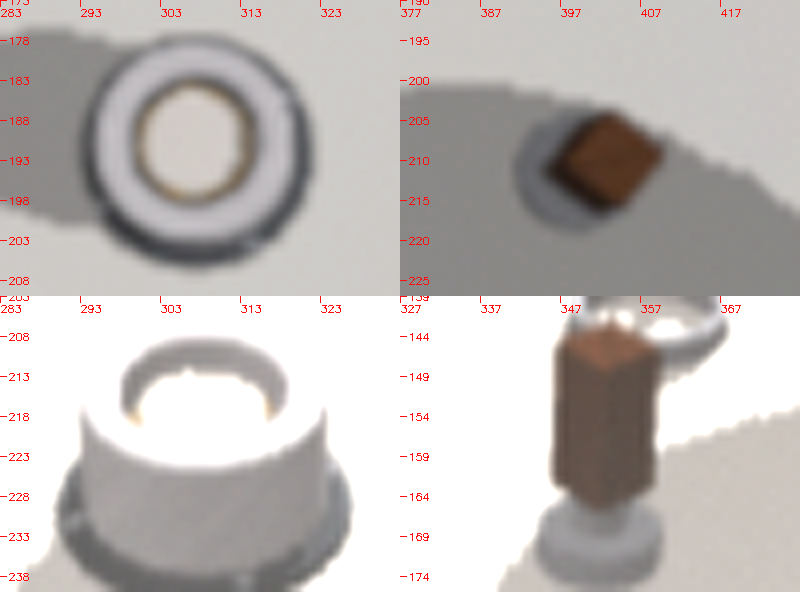

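The enlarged crops show the rim centre at about (307.4,190.5) in the top view. The tamper's top-face corners there are about (402.6,203.8), (410,209.4), (403.5,215.9) and (397,209.7), so the handle is turned by about 45°. In the side view they are (347,145), (352.6,148.3), (359.2,145) and (353.2,142.2).

```bash
cat >> h.py <<'E'
def cloud(c):
    K=c['intrinsics']; v,u=np.mgrid[0:400,0:640]; k=float(c['k1'])
    pts=np.stack([u,v],-1).reshape(-1,1,2).astype(np.float64)
    s=cv2.undistortPoints(pts,K,np.array([k,0,0,0.])).reshape(400,640,2)
    P=np.dstack([s,np.ones((400,640))])*c['range_z'][...,None]
    W=P@c['orientation'].T+c['position']; W[c['range_z']==0]=np.nan; return W
def sel(W,x,y,r,z0,z1):
    return W[(np.hypot(W[...,0]-x,W[...,1]-y)<r)&(W[...,2]>z0)&(W[...,2]<z1)]
E
python3 - <<'E'
from h import *
t=load('top'); s=load('side')
C=[(t,[(402.6,203.8),(410,209.4),(403.5,215.9),(397,209.7)]),(s,[(347,145.1),(352.6,148.25),(359.2,145.1),(353.2,142.2)])]
for c,q in C:
    P=np.array([at_z(c,*p,.092) for p in q]); print(P[:,:2].round(4),P.mean(0).round(4))
    e=np.diff(np.vstack([P,P[:1]]),axis=0); print('len',np.linalg.norm(e,axis=1).round(4),'dir',(np.degrees(np.arctan2(e[:,1],e[:,0]))%90).round(1))
print('press rim',at_z(t,307.3,190.55,.05))
for n,c in(('top',t),('side',s)):
    W=cloud(c)
    for nm,x,y,r,z0,z1 in [('rim',.586,.03,.05,.043,.057),('face',.586,.03,.016,.02,.05),('rest',.555,.307,.045,.010,.02),('restfloor',.555,.307,.022,0,.012),('tamptop',.533,-.249,.03,.085,.1),('table',.45,.02,.04,-.02,.02)]:
        p=sel(W,x,y,r,z0,z1)
        if len(p)>3:
            a=cv2.minEnclosingCircle(p[:,:2].astype(np.float32)); rr=cv2.minAreaRect(p[:,:2].astype(np.float32)*1000)
            print(n,nm,len(p),p.mean(0).round(4),np.round(a[0],4),round(a[1],4),'rect',np.round(rr[0],1),np.round(rr[1],1),round(rr[2],1))
E
```

```text
[[ 0.5499 -0.2509]
 [ 0.5339 -0.2727]
 [ 0.5145 -0.2537]
 [ 0.5322 -0.2345]] [ 0.5326 -0.2529  0.092 ]
len [0.027  0.0272 0.0261 0.0241] dir [53.8 45.6 47.2 47.2]
[[ 0.5513 -0.2461]
 [ 0.5326 -0.2325]
 [ 0.5177 -0.2545]
 [ 0.5373 -0.2669]] [ 0.5347 -0.25    0.092 ]
len [0.0232 0.0266 0.0232 0.025 ] dir [53.9 55.9 57.8 55.9]
press rim [0.58696865 0.03068482 0.05      ]
top rim 325 [0.5893 0.0341 0.0493] [0.5897 0.0341] 0.0381 rect [588.9  34.8] [73.8 73.1] 1.3
top face 85 [0.5857 0.0299 0.0421] [0.5861 0.0298] 0.016 rect [586.5  30.3] [30.7 27.5] 2.4
top rest 126 [0.555  0.302  0.0133] [0.5564 0.3043] 0.0364 rect [558.1 303.7] [69.2 70.3] 1.7
top restfloor 146 [0.5548 0.3069 0.0061] [0.555 0.307] 0.022 rect [553.8 306.6] [42.2 41.1] 88.5
top tamptop 94 [ 0.5347 -0.2524  0.0922] [ 0.5348 -0.2524] 0.0179 rect [ 534.7 -252.2] [27.3 28.4] 52.5
top table 514 [0.4501 0.0202 0.0015] [0.4501 0.0203] 0.0399 rect [450.1  20.4] [74.5 74.9] 1.3
side rim 486 [0.5896 0.0395 0.0491] [0.5896 0.0359] 0.0402 rect [590.3  37.7] [75.3 75.3] 26.9
side face 76 [0.5867 0.0312 0.0438] [0.586  0.0298] 0.0159 rect [586.5  30.3] [28.3 29.6] 39.7
side rest 378 [0.5564 0.3127 0.0143] [0.5575 0.3108] 0.0372 rect [557.2 310.3] [69.9 71.4] 48.1
side restfloor 309 [0.5551 0.3072 0.0079] [0.555  0.3069] 0.0218 rect [555.  307.2] [41.3 42.8] 60.2
side tamptop 82 [ 0.5354 -0.2462  0.092 ] [ 0.5356 -0.2491] 0.0191 rect [ 536.  -248.7] [31.3 29.9] 52.5
side table 550 [0.4497 0.0204 0.0033] [0.45   0.0201] 0.0399 rect [450.1  20.4] [77.4 77.3] 26.0
```

Request:
step_arm(rows=[{"rot": [0,0,0],"xyz": [0,-2,0],"gripper": 0},{"rot": [0,0,0],"xyz": [0,-5,0],"gripper": 0},{"rot": [0,0,0],"xyz": [0,-9,2],"gripper": 0},{"rot": [0,0,0],"xyz": [0,-13,4],"gripper": 0}])

```text
time: 0.43
position: [0.1368, 0.3766, 0.202]
ee_rot: [[-0.0, 0.251, 0.968], [-0.001, 0.968, -0.251], [-1.0, -0.001, -0.0]]
contact_force: [0.6, 0.2, 0.1]
gripper_width: 0.0856
```

```bash
python3 -c "
from h import *
s=get_state();print(s['time'],s['q'],s['position'],s['ee_rot'])"
```

```text
0.4333 [ 7.00436919e+01  1.49823711e+00 -1.53975216e+01  7.31890959e+01
 -5.47550351e-03  8.45855959e+01] [0.13676567 0.37656014 0.20197757] [[-4.15640707e-04  2.51087628e-01  9.67964271e-01]
 [-1.42468041e-03  9.67963224e-01 -2.51087968e-01]
 [-9.99998899e-01 -1.48340211e-03 -4.46052937e-05]]
```

Request:
step_arm(rows=[{"rot": [0.05,0,0],"xyz": [0,-2.3,3.1],"gripper": 0},{"rot": [0.1,0,0],"xyz": [0,-4.6,6.2],"gripper": 0},{"rot": [0.15,0,0],"xyz": [0,-6.9,9.2],"gripper": 0},{"rot": [0.2,0,0],"xyz": [0,-9.2,12.3],"gripper": 0},{"rot": [0.25,0,0],"xyz": [0,-11.6,15.4],"gripper": 0},{"rot": [0.3,0,0],"xyz": [0,-13.9,18.5],"gripper": 0},{"rot": [0.35,0,0],"xyz": [0,-16.2,21.5],"gripper": 0},{"rot": [0.4,0,0],"xyz": [0,-18.6,24.6],"gripper": 0}])

```text
time: 1.1
position: [0.3288, 0.134, 0.2029]
ee_rot: [[0.0, 0.612, 0.791], [0.0, 0.791, -0.612], [-1.0, 0.0, 0.0]]
contact_force: [0.8, 0.6, -0.0]
gripper_width: 0.0853
```

Request:
step_arm(rows=[{"rot": [0,0,0],"xyz": [0,-1.7,3.8],"gripper": 0},{"rot": [0,0,0],"xyz": [0,-3.4,7.6],"gripper": 0},{"rot": [0,0,0],"xyz": [0,-5.1,11.4],"gripper": 0},{"rot": [0,0,0],"xyz": [0,-6.8,15.2],"gripper": 0},{"rot": [0,0,0],"xyz": [0,-8.5,19.0],"gripper": 0},{"rot": [0,0,0],"xyz": [0,-10.2,22.8],"gripper": 0},{"rot": [0,0,0],"xyz": [0,-11.9,26.6],"gripper": 0},{"rot": [0,0,0],"xyz": [0,-13.6,30.4],"gripper": 0}])

```text
time: 1.77
position: [0.4866, -0.1596, 0.2025]
ee_rot: [[-0.0, 0.61, 0.792], [0.0, 0.792, -0.61], [-1.0, -0.0, -0.0]]
contact_force: [1.9, 1.3, -0.0]
gripper_width: 0.0852
```

Request:
step_arm(rows=[{"rot": [0,0,0],"xyz": [1,-1.5,3.4],"gripper": 0},{"rot": [0,0,0],"xyz": [2,-3,6.5],"gripper": 0},{"rot": [0,0,0],"xyz": [3,-4,9.1],"gripper": 0},{"rot": [0,0,0],"xyz": [4,-4,9.1],"gripper": 0},{"rot": [0,0,0],"xyz": [4,-4,9.1],"gripper": 0},{"rot": [0,0,0],"xyz": [4,-4,9.1],"gripper": 0}])

```text
time: 2.27
position: [0.533, -0.2439, 0.162]
ee_rot: [[-0.002, 0.61, 0.792], [0.001, 0.792, -0.61], [-1.0, -0.001, -0.003]]
contact_force: [0.5, -0.0, 0.6]
gripper_width: 0.085
```

```bash
python3 - <<'E'
from h import *
s=get_state(); print(s['q'],s['position'])
p=s['position'];R=s['ee_rot']
print('to go (tool cm)',R.T@(np.array([.535,-.251,.049])-p)*100)
E
```

```text
[-2.45943338e+01  2.06561523e+01  3.25344375e+00  7.27551299e+01
  4.31955442e-03  1.29967397e+01] [ 0.53298715 -0.24392902  0.16196247]
to go (tool cm) [11.29484675 -0.43133751  0.62135182]
```

Request:
step_arm(rows=[{"rot": [0,0,0],"xyz": [2,-0.4,0.6],"gripper": 0},{"rot": [0,0,0],"xyz": [2,-0.4,0.6],"gripper": 0},{"rot": [0,0,0],"xyz": [2,-0.4,0.6],"gripper": 0}])

```text
time: 2.52
position: [0.5356, -0.2502, 0.1432]
ee_rot: [[-0.001, 0.609, 0.793], [0.001, 0.793, -0.609], [-1.0, -0.0, -0.001]]
contact_force: [-0.2, 0.0, 0.7]
gripper_width: 0.0855
```

```bash
python3 - <<'E'
from h import *
s=get_state(); print(s['q'],s['position'],s['joint_vel'])
p=s['position'];R=s['ee_rot']
print('to go (tool cm)',R.T@(np.array([.535,-.251,.049])-p)*100)
t=cam('top'); d=cam('side')
W=cloud(d); 
m=np.hstack([cv2.resize(d['image'][100:200,302:402,::-1],(400,400),interpolation=2),cv2.resize(t['image'][160:260,352:452,::-1],(400,400),interpolation=2)])
cv2.imwrite('pics/m2.png',cv2.convertScaleAbs(m,alpha=1.4,beta=15))
E
```

```text
[-2.50432625e+01  2.15548399e+01  1.83746641e+00  7.03470505e+01
  2.31727986e-03  1.24881000e+01] [ 0.53559554 -0.25022986  0.14323424] [ 0.13108783 -0.80774544  1.3352232   0.58890842  0.15342655  0.04211683]
to go (tool cm) [ 9.42343868 -0.09543474  0.0101168 ]
```

View pics/m2.png

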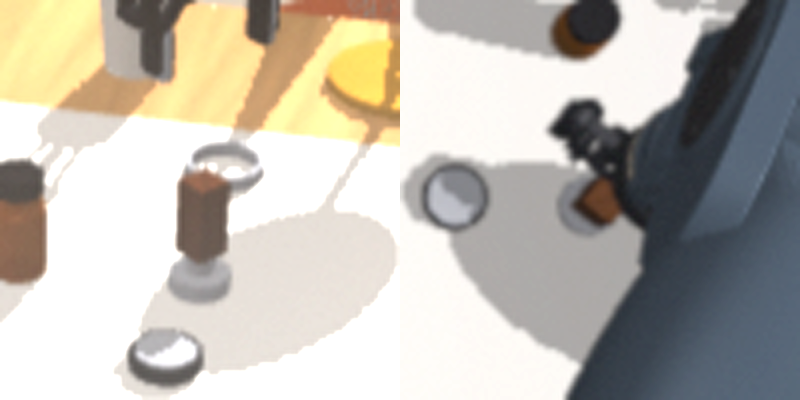

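The fingers straddle the handle: the side crop has them at about (155,60) and (262,30) with the tamper at (203,190). I'll descend and grip.

Request:
step_arm(rows=[{"rot": [0,0,0],"xyz": [1.5,0,0],"gripper": 0},{"rot": [0,0,0],"xyz": [3.2,0,0],"gripper": 0},{"rot": [0,0,0],"xyz": [5,0,0],"gripper": 0},{"rot": [0,0,0],"xyz": [6.8,0,0],"gripper": 0},{"rot": [0,0,0],"xyz": [8.3,0,0],"gripper": 0},{"rot": [0,0,0],"xyz": [9.2,0,0],"gripper": 0},{"rot": [0,0,0],"xyz": [9.3,0,0],"gripper": 0},{"rot": [0,0,0],"xyz": [9.3,0,0],"gripper": 0.1}])

```text
time: 3.28
position: [0.5365, -0.2512, 0.0504]
ee_rot: [[0.0, 0.61, 0.793], [-0.0, 0.793, -0.61], [-1.0, -0.0, 0.0]]
contact_force: [0.2, 0.5, 0.4]
gripper_width: 0.0772
```

Request:
step_arm(grip_force=60, rows=[{"rot": [0,0,0],"xyz": [0,0,0],"gripper": 0.3},{"rot": [0,0,0],"xyz": [0,0,0],"gripper": 0.4},{"rot": [0,0,0],"xyz": [0,0,0],"gripper": 0.5},{"rot": [0,0,0],"xyz": [0,0,0],"gripper": 0.6},{"rot": [0,0,0],"xyz": [0,0,0],"gripper": 0.7},{"rot": [0,0,0],"xyz": [0,0,0],"gripper": 0.8},{"rot": [0,0,0],"xyz": [0,0,0],"gripper": 1},{"rot": [0,0,0],"xyz": [0,0,0],"gripper": 1}])

```text
time: 3.95
position: [0.5366, -0.2516, 0.0507]
ee_rot: [[0.001, 0.61, 0.793], [-0.001, 0.793, -0.61], [-1.0, 0.0, 0.001]]
contact_force: [-1.1, 0.2, 5.4]
gripper_width: 0.0265
```

Request:
step_arm(rows=[{"rot": [0,0,0],"xyz": [0,0,0],"gripper": 1},{"rot": [0,0,0],"xyz": [0,0,0],"gripper": 1},{"rot": [0,0,0],"xyz": [0,0,0],"gripper": 1}])

```text
time: 4.2
position: [0.5366, -0.2516, 0.0506]
ee_rot: [[0.001, 0.61, 0.793], [-0.001, 0.793, -0.61], [-1.0, 0.0, 0.001]]
contact_force: [-1.5, -0.6, 5.9]
gripper_width: 0.0266
```

Request:
step_arm(rows=[{"rot": [0,0,0],"xyz": [-0.8,0,0],"gripper": 1},{"rot": [0,0,0],"xyz": [-2,0,0],"gripper": 1},{"rot": [0,0,0],"xyz": [-3.5,0,0],"gripper": 1},{"rot": [0,0,0],"xyz": [-5,0,0],"gripper": 1},{"rot": [0,0,0],"xyz": [-6.5,1,-0.5],"gripper": 1},{"rot": [0,0,0],"xyz": [-7.5,2.5,-1.3],"gripper": 1},{"rot": [0,0,0],"xyz": [-8,5,-2.6],"gripper": 1},{"rot": [0,0,0],"xyz": [-8,8,-4.2],"gripper": 1}])

```text
time: 4.87
position: [0.5525, -0.1629, 0.1316]
ee_rot: [[0.002, 0.612, 0.791], [-0.001, 0.791, -0.612], [-1.0, 0.0, 0.002]]
contact_force: [-0.1, 0.2, -3.0]
gripper_width: 0.0266
```

Request:
step_arm(rows=[{"rot": [0,0,0],"xyz": [0,2.8,-1.5],"gripper": 1},{"rot": [0,0,0],"xyz": [0,5.6,-3],"gripper": 1},{"rot": [0,0,0],"xyz": [0,8.5,-4.5],"gripper": 1},{"rot": [0,0,0],"xyz": [0,11.5,-6],"gripper": 1},{"rot": [0,0,0],"xyz": [0,14,-7.3],"gripper": 1},{"rot": [0,0,0],"xyz": [0,16,-8.3],"gripper": 1},{"rot": [0,0,0],"xyz": [0,17.2,-8.9],"gripper": 1},{"rot": [0,0,0],"xyz": [0,17.5,-9.0],"gripper": 1}])

```text
time: 5.53
position: [0.5874, 0.0332, 0.1299]
ee_rot: [[-0.0, 0.608, 0.794], [0.0, 0.794, -0.608], [-1.0, 0.0, -0.0]]
contact_force: [-0.3, -0.9, -2.7]
gripper_width: 0.0261
```

Request:
step_arm(rows=[{"rot": [0,0,0],"xyz": [0,0,0],"gripper": 1},{"rot": [0,0,0],"xyz": [0,0,0],"gripper": 1},{"rot": [0,0,0],"xyz": [0,0,0],"gripper": 1},{"rot": [0,0,0],"xyz": [0,0,0],"gripper": 1}])

```text
time: 5.87
position: [0.5871, 0.03, 0.1299]
ee_rot: [[-0.0, 0.611, 0.792], [-0.0, 0.792, -0.611], [-1.0, -0.0, 0.0]]
contact_force: [-0.2, 0.2, -2.7]
gripper_width: 0.0263
```

```bash
python3 - <<'E'
from h import *
s=get_state(); print(s['q'],s['position'],s['contact_force'],s['ft_torque'])
t=cam('top'); d=cam('side')
m=np.hstack([cv2.resize(d['image'][150:250,258:358,::-1],(400,400),interpolation=2),cv2.resize(t['image'][140:240,258:358,::-1],(400,400),interpolation=2)])
cv2.imwrite('pics/m3.png',cv2.convertScaleAbs(m,alpha=1.2,beta=15))
E
```

```text
[ 2.93185781e+00  2.15867226e+01 -1.32465457e-01  6.82918156e+01
 -1.77092650e-02  4.05918056e+01] [0.58706064 0.0299627  0.12986118] [-0.16424903  0.16322291 -2.6628033 ] [-0.01651     0.00970884 -0.04867682]
```

View pics/m3.png

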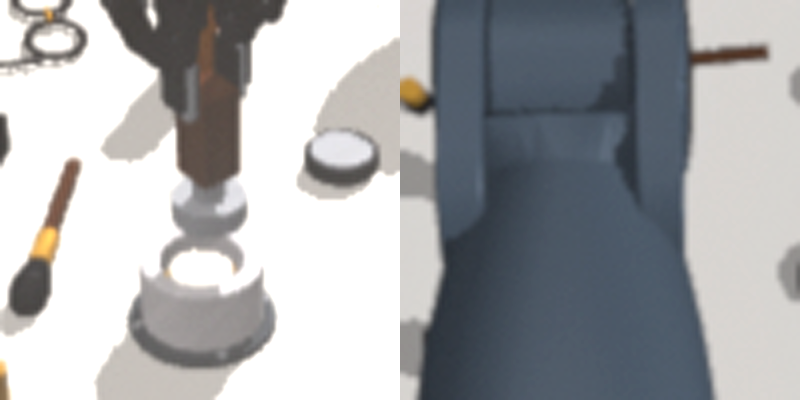

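The side crop shows the foot at about (210,208) hanging over the cup mouth at (203,262). The top view is blocked by the arm. I'll fit the cup and foot from the side camera's range data, so that calibration errors cancel, and from the edges.

```bash
cat >> h.py <<'E'
from scipy.optimize import least_squares, minimize
def circ(cx,cy,z,r,n=120):
    a=np.linspace(0,2*np.pi,n,endpoint=False); return np.stack([cx+r*np.cos(a),cy+r*np.sin(a),0*a+z],-1)
def cylfit(W,x,y,r,z0,z1,rr):
    p=sel(W,x,y,rr,z0,z1); f=least_squares(lambda q:np.hypot(p[:,0]-q[0],p[:,1]-q[1])-r,[x,y],loss='soft_l1',f_scale=.001)
    return f.x,len(p),np.median(np.abs(f.fun))
E
python3 - <<'E'
from h import *
d=load('side'); W=cloud(d)
for z0,z1 in((.015,.03),(.03,.045)): print('cup',z0,cylfit(W,.587,.031,.038,z0,z1,.048))
for z0,z1 in((.0815,.0935),): print('foot',z0,cylfit(W,.587,.031,.023,z0,z1,.035))
print('neck',cylfit(W,.587,.031,.010,.099,.109,.02))
# silhouette: sub-pixel left/right edges per image row
g=cv2.cvtColor(d['image'],cv2.COLOR_RGB2GRAY).astype(float)
print('proj', [ (n,proj(d,P).round(1)) for n,P in [('rimC',(.587,.031,.05)),('footC',(.587,.030,.0873)),('handletop',(.587,.03,.17))]])
def edges(v,u0,u1):
    r=g[v,u0:u1]; return u0,r.astype(int)
for v in (199,202,204): print(v,g[v,296:326].astype(int))
for v in (222,226,230): print(v,g[v,286:332].astype(int))
print('handle')
for v in (181,185,189,192): print(v,g[v,296:324].astype(int))
k=8;u0,v0,u1,v1=283,170,333,245
im=cv2.resize(d['image'][v0:v1,u0:u1,::-1],None,fx=k,fy=k,interpolation=cv2.INTER_CUBIC)
def draw(C,col):
    q=np.array([(proj(d,p)-[u0-.5,v0-.5])*k for p in C]).astype(np.int32); cv2.polylines(im,[q],True,col,1)
draw(circ(.587,.031,.05,.038),(0,0,255)); draw(circ(.587,.031,.05,.0255),(0,0,255)); draw(circ(.587,.031,.012,.046),(0,200,255))
draw(circ(.587,.03,.0793,.023),(0,255,0)); draw(circ(.587,.03,.0953,.023),(0,255,0))
cv2.imwrite('pics/m4.png',im); print(im.shape)
E
```

```text
cup 0.015 (array([0.59068005, 0.03549869]), 138, np.float64(0.0006386956019119802))
cup 0.03 (array([0.60651516, 0.04906263]), 301, np.float64(0.009617697403181275))
foot 0.0815 (array([0.58696086, 0.03047268]), 68, np.float64(0.0005839430297271964))
neck (array([0.58637919, 0.03094152]), 32, np.float64(0.000778196867994926))
proj [('rimC', array([309.9, 213.5])), ('footC', array([309.8, 200.9])), ('handletop', array([309.4, 171.8]))]
199 [227 227 227 225 195 180 177 176 170 137 109 101  99  95  92  92  95 113
 162 175 177 179 178 184 226 229 228 229 229 228]
202 [227 227 227 225 196 115 107 113 115 114 114 113 115 115 115 125 168 173
 176 173 149 124 104 125 223 228 229 228 230 229]
204 [227 227 227 227 218 125 101  99  99 101 105 103 102 102 101 102 104 110
 107  96  93  91  97 146 224 228 228 230 229 229]
222 [227 227 226 227 227 227 215 134 118 121 122 126 131 137 137 139 141 143
 145 144 149 149 149 148 144 144 155 208 214 209 185 177 139 123 110 106
 109 130 192 226 230 230 230 231 231 231]
226 [227 228 227 224 195 106  89 104 116 117 117 119 120 121 119 119 118 116
 115 114 113 112 113 112 111 109 111 112 112 112 110 110 110 109 108 107
 110 115 102 110 163 227 231 231 231 232]
230 [228 227 225 199 106  88 100 101 115 122 122 119 118 118 119 117 116 116
 116 114 115 114 114 114 114 113 111 111 112 110 113 110 110 109 106 107
 108 102  96 101 124 217 230 231 231 232]
handle
181 [147 147 148 148 149 144  71  56  59  60  57  56  57  55  52  54  54  55
  55  54  55  85 184 225 228 227 228 228]
185 [148 159 207 224 226 215  93  55  56  56  58  57  57  56  54  54  53  55
  55  54  55  85 186 225 228 228 228 228]
189 [226 226 227 227 227 218 110  59  56  56  56  58  57  56  54  55  56  56
  55  57  55  86 185 226 228 228 228 228]
192 [227 227 227 226 227 223 167  86  61  58  58  57  58  55  55  55  56  56
  56  56  58  91 189 226 229 229 229 228]
(600, 400, 3)
```

View pics/m4.png

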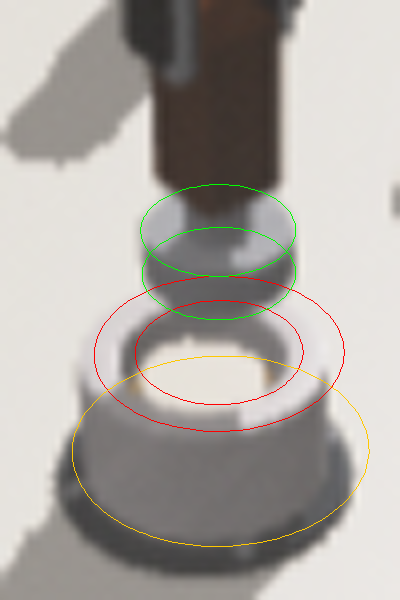

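The foot overlay (green) fits well. The press (red overlay) actually lies about 1.8 px left of and below my guess, so I'll refine its centre with a contour fit in the same view.

```bash
cat >> h.py <<'E'
def gmag(c):
    g=cv2.cvtColor(c['image'],cv2.COLOR_RGB2GRAY).astype(np.float32); g=cv2.GaussianBlur(g,(0,0),.8)
    return np.hypot(cv2.Sobel(g,5,1,0),cv2.Sobel(g,5,0,1))
def score(c,G,C):
    q=np.array([proj(c,p) for p in C]).astype(np.float32).reshape(-1,1,2)
    return cv2.remap(G,q,None,cv2.INTER_LINEAR).mean()
def cfit(c,circles,x0,span=.008):
    G=gmag(c); best=None
    f=lambda q:-sum(score(c,G,circ(q[0],q[1],z,r,60)) for z,r in circles)
    gr=[(f((x0[0]+a,x0[1]+b)),x0[0]+a,x0[1]+b) for a in np.linspace(-span,span,9) for b in np.linspace(-span,span,9)]
    m=minimize(f,min(gr)[1:],method='Nelder-Mead',options=dict(xatol=1e-5,initial_simplex=np.array(min(gr)[1:])+np.array([[0,0],[.001,0],[0,.001]])))
    return m.x.round(4),-m.fun
E
python3 - <<'E'
from h import *
d=load('side')
t=dict(load('top'))
im=cv2.imread('pics/top0.png')[...,::-1]; t0=dict(t); t0['image']=im
s0=dict(d); s0['image']=cv2.imread('pics/side0.png')[...,::-1]
for n,c in(('side0',s0),('side now',d),('top0',t0)):
    print(n,'bore',cfit(c,[(.05,.0255)],(.589,.033)),'outer',cfit(c,[(.05,.038)],(.589,.033)),'both',cfit(c,[(.05,.0255),(.05,.038)],(.589,.033)),'base',cfit(c,[(0.0,.046)],(.589,.033)))
print('rest side',cfit(s0,[(.014,.036)],(.556,.308)),cfit(s0,[(.014,.030)],(.556,.308)),'rest top',cfit(t0,[(.014,.036)],(.556,.308)),cfit(t0,[(.014,.030)],(.556,.308)))
print('foot side',cfit(d,[(.0793,.023)],(.587,.031),.004),cfit(d,[(.0953,.023)],(.587,.031),.004),cfit(d,[(.0793,.023),(.0953,.023)],(.587,.031),.004))
W=cloud(d)
for x,y in((.59,.035),(.591,.036)): print('cup cyl',cylfit(W,x,y,.038,.018,.043,.042),cylfit(W,x,y,.038,.015,.03,.042))
k=8;u0,v0,u1,v1=283,170,333,245
im=cv2.resize(d['image'][v0:v1,u0:u1,::-1],None,fx=k,fy=k,interpolation=cv2.INTER_CUBIC)
def draw(C,col):
    q=np.array([(proj(d,p)-[u0-.5,v0-.5])*k for p in C]).astype(np.int32); cv2.polylines(im,[q],True,col,1)
for z,r in((.05,.038),(.05,.0255),(0,.046)): draw(circ(.5907,.0355,z,r),(0,0,255))
cv2.imwrite('pics/m5.png',im)
E
```

```text
side0 bore (array([0.5909, 0.0344]), np.float64(185.3763885498047)) outer (array([0.5916, 0.0352]), np.float64(118.10031127929688)) both (array([0.5911, 0.0349]), np.float64(302.4942626953125)) base (array([0.5918, 0.0329]), np.float64(217.92990112304688))
side now bore (array([0.5811, 0.043 ]), np.float64(188.8468475341797)) outer (array([0.5798, 0.0247]), np.float64(136.82591247558594)) both (array([0.5912, 0.0349]), np.float64(288.3350524902344)) base (array([0.5917, 0.0334]), np.float64(227.95126342773438))
top0 bore (array([0.5802, 0.0421]), np.float64(131.34808349609375)) outer (array([0.5873, 0.0319]), np.float64(134.7520294189453)) both (array([0.5881, 0.0321]), np.float64(247.8438720703125)) base (array([0.5891, 0.0322]), np.float64(141.26901245117188))
rest side (array([0.5557, 0.3148]), np.float64(217.34176635742188)) (array([0.5589, 0.3035]), np.float64(153.51426696777344)) rest top (array([0.5549, 0.3047]), np.float64(168.78875732421875)) (array([0.5533, 0.2969]), np.float64(111.55594635009766))
foot side (array([0.5876, 0.0277]), np.float64(191.83949279785156)) (array([0.5873, 0.0305]), np.float64(145.38525390625)) (array([0.5875, 0.029 ]), np.float64(335.12176513671875))
cup cyl (array([0.59064449, 0.03586651]), 310, np.float64(0.0011161783513890626)) (array([0.59068005, 0.03549869]), 138, np.float64(0.0006386956106307212))
cup cyl (array([0.59064447, 0.03586651]), 310, np.float64(0.0011161849430405962)) (array([0.59068005, 0.03549869]), 138, np.float64(0.0006386955896835224))
```

View pics/m5.png

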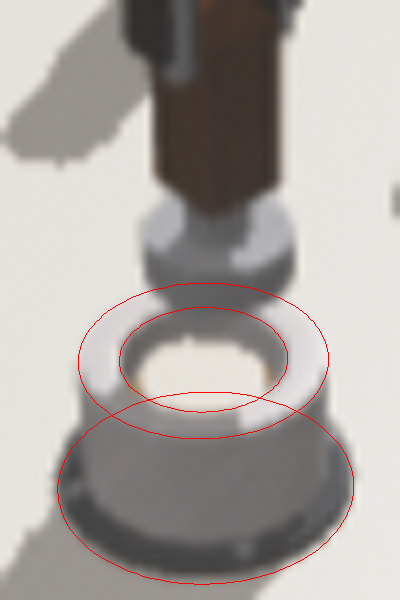

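The overlay at (0.5907,0.0355) fits, though 0.5–1 px low. The relative offset from foot to press is about (+3.4,+4.0) mm, and the top camera agrees once corrected for its bias. I'll shift, lower to just above the mouth and look again.

Request:
step_arm(rows=[{"rot": [0,0,0],"xyz": [0.5,0.3,0],"gripper": 1},{"rot": [0,0,0],"xyz": [1.2,0.5,0],"gripper": 1},{"rot": [0,0,0],"xyz": [1.9,0.5,0],"gripper": 1},{"rot": [0,0,0],"xyz": [2.3,0.5,0],"gripper": 1},{"rot": [0,0,0],"xyz": [2.4,0.5,0],"gripper": 1},{"rot": [0,0,0],"xyz": [2.4,0.5,0],"gripper": 1},{"rot": [0,0,0],"xyz": [2.4,0.5,0],"gripper": 1}])

```text
time: 6.55
position: [0.5902, 0.0351, 0.1057]
ee_rot: [[-0.0, 0.61, 0.793], [-0.0, 0.793, -0.61], [-1.0, -0.0, -0.0]]
contact_force: [0.0, -0.2, -2.5]
gripper_width: 0.0265
```

```bash
python3 - <<'E'
from h import *
s=get_state(); print(s['position'],s['contact_force'],s['ft_torque'])
d=cam('side'); W=cloud(d); p=s['position']; zf=p[2]-.0506
print('foot cyl',cylfit(W,p[0],p[1],.023,zf+.002,zf+.014,.03),'foot top edge',cfit(d,[(zf+.016,.023)],p[:2],.004),'cup',cylfit(W,.5907,.035,.038,.018,.043,.042))
k=8;u0,v0,u1,v1=283,170,333,245
im=cv2.resize(d['image'][v0:v1,u0:u1,::-1],None,fx=k,fy=k,interpolation=cv2.INTER_CUBIC); raw=im.copy()
def draw(C,col):
    q=np.array([(proj(d,p)-[u0-.5,v0-.5])*k for p in C]).astype(np.int32); cv2.polylines(im,[q],True,col,1)
for z,r in((.05,.038),(.05,.0255),(0,.046)): draw(circ(.591,.0343,z,r),(0,0,255))
for z in (zf,zf+.016): draw(circ(p[0],p[1],z,.023),(0,255,0))
cv2.imwrite('pics/m6.png',np.hstack([raw,im]))
E
```

```text
[0.59024974 0.03512657 0.10574697] [ 0.02625486 -0.19351301 -2.51478806] [-0.01608578 -0.00144326  0.02398339]
foot cyl (array([0.58955315, 0.03504597]), 69, np.float64(0.0006274416776305414)) foot top edge (array([0.5901, 0.0348]), np.float64(140.10980224609375)) cup (array([0.59088213, 0.035438  ]), 265, np.float64(0.0008466644557021188))
```

View pics/m6.png

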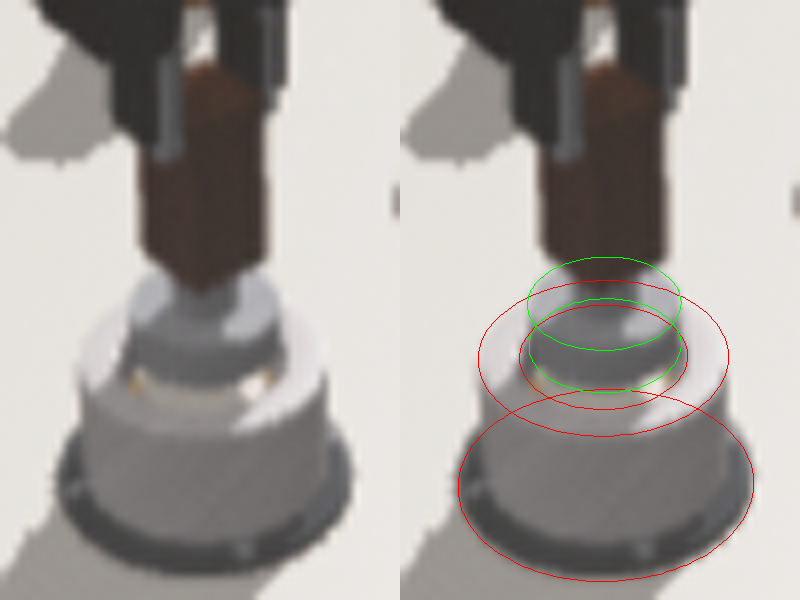

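The foot (129–282 px) sits concentric with the cup (78–328 px) to about 0.3 px, and entry is clear. I'll nudge x by 0.7 mm and go in gently.

Request:
step_arm(rows=[{"rot": [0,0,0],"xyz": [0,0.04,0.05],"gripper": 1},{"rot": [0,0,0],"xyz": [0.1,0.04,0.05],"gripper": 1},{"rot": [0,0,0],"xyz": [0.25,0.04,0.05],"gripper": 1},{"rot": [0,0,0],"xyz": [0.4,0.04,0.05],"gripper": 1},{"rot": [0,0,0],"xyz": [0.55,0.04,0.05],"gripper": 1},{"rot": [0,0,0],"xyz": [0.7,0.04,0.05],"gripper": 1},{"rot": [0,0,0],"xyz": [0.8,0.04,0.05],"gripper": 1},{"rot": [0,0,0],"xyz": [0.8,0.04,0.05],"gripper": 1}])

```text
time: 7.27
position: [0.5907, 0.0352, 0.0975]
ee_rot: [[-0.001, 0.61, 0.793], [-0.0, 0.793, -0.61], [-1.0, -0.0, -0.0]]
contact_force: [-0.4, -0.1, -2.5]
gripper_width: 0.0263
```

Request:
step_arm(rows=[{"rot": [0,0,0],"xyz": [0.1,0,0],"gripper": 1},{"rot": [0,0,0],"xyz": [0.2,0,0],"gripper": 1},{"rot": [0,0,0],"xyz": [0.3,0,0],"gripper": 1},{"rot": [0,0,0],"xyz": [0.3,0,0],"gripper": 1}])

```text
time: 7.6
position: [0.5908, 0.0351, 0.0946]
ee_rot: [[-0.0, 0.61, 0.793], [-0.0, 0.793, -0.61], [-1.0, -0.0, -0.0]]
contact_force: [0.3, 0.9, -2.2]
gripper_width: 0.0264
```

Request:
step_arm(rows=[{"rot": [0,0,0],"xyz": [0.05,0,0],"gripper": 1},{"rot": [0,0,0],"xyz": [0.1,0,0],"gripper": 1},{"rot": [0,0,0],"xyz": [0.15,0,0],"gripper": 1},{"rot": [0,0,0],"xyz": [0.2,0,0],"gripper": 1},{"rot": [0,0,0],"xyz": [0.2,0,0],"gripper": 1}])

```text
time: 8.02
position: [0.5909, 0.0352, 0.0927]
ee_rot: [[-0.0, 0.61, 0.793], [-0.0, 0.793, -0.61], [-1.0, -0.0, -0.0]]
contact_force: [0.1, 0.3, -2.6]
gripper_width: 0.0265
```

Request:
step_arm(rows=[{"rot": [0,0,0],"xyz": [0.05,0,0],"gripper": 1},{"rot": [0,0,0],"xyz": [0.1,0,0],"gripper": 1},{"rot": [0,0,0],"xyz": [0.15,0,0],"gripper": 1},{"rot": [0,0,0],"xyz": [0.2,0,0],"gripper": 1},{"rot": [0,0,0],"xyz": [0.2,0,0],"gripper": 1}])

```text
time: 8.43
position: [0.591, 0.0351, 0.0909]
ee_rot: [[0.0, 0.61, 0.793], [-0.0, 0.793, -0.61], [-1.0, 0.0, 0.0]]
contact_force: [0.0, 0.4, -0.5]
gripper_width: 0.0264
```

Request:
step_arm(rows=[{"rot": [0,0,0],"xyz": [0.05,0,0],"gripper": 1},{"rot": [0,0,0],"xyz": [0.1,0,0],"gripper": 1},{"rot": [0,0,0],"xyz": [0.15,0,0],"gripper": 1},{"rot": [0,0,0],"xyz": [0.2,0,0],"gripper": 1},{"rot": [0,0,0],"xyz": [0.2,0,0],"gripper": 1}])

```text
time: 8.85
position: [0.591, 0.0352, 0.0888]
ee_rot: [[0.0, 0.61, 0.793], [-0.0, 0.793, -0.61], [-1.0, 0.0, 0.0]]
contact_force: [-0.3, -0.7, 1.4]
gripper_width: 0.0265
```

Contact came at TCP z ≈ 0.0908 (foot ≈ 0.040), as the spring law predicts. That puts full home at about 0.0798.

Request:
step_arm(rows=[{"rot": [0,0,0],"xyz": [0.07,0,0],"gripper": 1},{"rot": [0,0,0],"xyz": [0.14,0,0],"gripper": 1},{"rot": [0,0,0],"xyz": [0.21,0,0],"gripper": 1},{"rot": [0,0,0],"xyz": [0.28,0,0],"gripper": 1},{"rot": [0,0,0],"xyz": [0.35,0,0],"gripper": 1},{"rot": [0,0,0],"xyz": [0.4,0,0],"gripper": 1},{"rot": [0,0,0],"xyz": [0.4,0,0],"gripper": 1}])

```text
time: 9.43
position: [0.591, 0.0351, 0.0848]
ee_rot: [[0.0, 0.61, 0.793], [-0.0, 0.793, -0.61], [-1.0, 0.0, 0.0]]
contact_force: [-0.2, 0.5, 4.0]
gripper_width: 0.0266
```

```bash
python3 -c "
from h import *
s=get_state();print(s['position'],s['contact_force'],s['ft_torque'],s['ee_rot'].round(4).tolist())"
```

```text
[0.59101369 0.03513556 0.08484703] [-0.24926513  0.45260653  3.9948719 ] [-0.08415113  0.11185986 -0.01695628] [[0.0002, 0.6098, 0.7925], [-0.0001, 0.7925, -0.6098], [-1.0, 0.0001, 0.0002]]
```

Request:
step_arm(rows=[{"rot": [0,0,0],"xyz": [0.03,0,0],"gripper": 1},{"rot": [0,0,0],"xyz": [0.06,0,0],"gripper": 1},{"rot": [0,0,0],"xyz": [0.09,0,0],"gripper": 1},{"rot": [0,0,0],"xyz": [0.12,0,0],"gripper": 1},{"rot": [0,0,0],"xyz": [0.15,0,0],"gripper": 1},{"rot": [0,0,0],"xyz": [0.15,0,0],"gripper": 1}])

```text
time: 9.93
position: [0.5912, 0.0351, 0.0839]
ee_rot: [[0.001, 0.61, 0.793], [-0.0, 0.793, -0.61], [-1.0, 0.0, 0.001]]
contact_force: [-0.4, -0.1, 7.8]
gripper_width: 0.026
```

Request:
step_arm(rows=[{"rot": [0,0,0],"xyz": [0.03,0,0],"gripper": 1},{"rot": [0,0,0],"xyz": [0.05,0,0],"gripper": 1},{"rot": [0,0,0],"xyz": [0.05,0,0],"gripper": 1}])

```text
time: 10.18
position: [0.5912, 0.0351, 0.0834]
ee_rot: [[0.001, 0.61, 0.793], [-0.0, 0.793, -0.61], [-1.0, 0.0, 0.001]]
contact_force: [-1.6, -0.2, 7.7]
gripper_width: 0.0263
```

```bash
python3 -c "
from h import *
s=get_state();print(s['position'],s['contact_force'],s['ft_torque'],s['ee_rot'].round(4).tolist())
d=cam('side'); p=s['position']; zf=p[2]-.0506
W=cloud(d)
print('foot upper edge',cfit(d,[(zf+.016,.023)],p[:2],.004))
k=12;u0,v0,u1,v1=290,168,328,218
cv2.imwrite('pics/m7.png',cv2.resize(d['image'][v0:v1,u0:u1,::-1],None,fx=k,fy=k,interpolation=2))
print(get_state()['ft_torque'],get_state()['contact_force'])"
```

```text
[0.59120049 0.0351188  0.08338805] [-1.63688209 -0.21747779  7.68540709] [-0.13642585  0.30236665  0.06173007] [[0.0009, 0.6098, 0.7926], [-0.0001, 0.7926, -0.6098], [-1.0, 0.0004, 0.0008]]
foot upper edge (array([0.5867, 0.0349]), np.float64(122.86160278320312))
[-0.14230317  0.28825471 -0.06760886] [-1.14242932 -0.8271771   7.96150026]
```

View pics/m7.png

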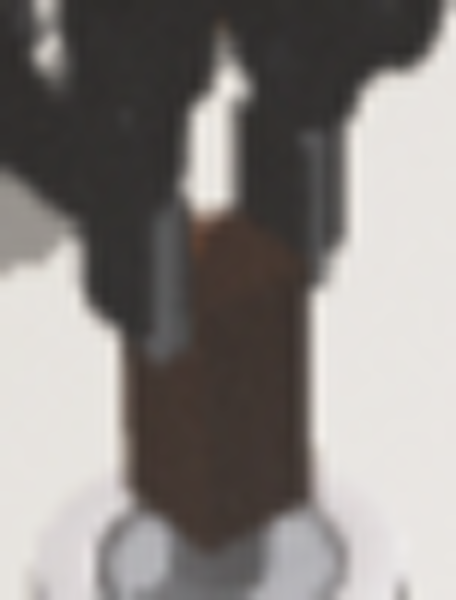

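The crop shows the handle upright between the pads (edges at about 130 and 310 px). The moment reading hints that the load sits to the −x side, so I'll measure the handle's tilt with averaged range planes and average the force and moment.

```bash
cat > tilt.py <<'E'
from h import *
def run(n=6):
    F=[];T=[];acc=[]
    for i in range(n):
        d=capture('side'); acc.append(d['range_z']); s=get_state(); F.append(s['contact_force']);T.append(s['ft_torque'])
    d=dict(d); d['range_z']=np.median(acc,0).astype(np.float32); W=cloud(d)
    p=s['position']; R=s['ee_rot']; zf=p[2]-.0506
    L=(W-p)@R   # tool coords: x down
    print('F',np.mean(F,0).round(2),'T',np.mean(T,0).round(3),'pos',p.round(4),'sd',np.std(F,0).round(2),np.std(T,0).round(3))
    zz=W[...,2]
    for nm,ax,sg in(('+y face',1,1),('-z face',2,-1)):
        o=3-ax
        m=(abs(sg*L[...,ax]-.014)<.004)&(abs(L[...,o])<.011)&(zz>zf+.034)&(zz<zf+(.05 if ax==1 else .088))
        q=L[m]; 
        if len(q)<8: print(nm,len(q)); continue
        A=np.c_[q[:,0],q[:,o],np.ones(len(q))]
        f=least_squares(lambda c:A@c-q[:,ax],[0,0,sg*.014],loss='soft_l1',f_scale=.0007)
        J=np.linalg.inv(f.jac.T@f.jac)*np.var(f.fun)
        print(nm,len(q),'slope d/dx(down) deg',np.degrees(f.x[0]).round(2),'+-',np.degrees(J[0,0]**.5).round(2),'slope side',np.degrees(f.x[1]).round(2),'off mm',(f.x[2]*1e3).round(2))
run()
E
python3 tilt.py
```

```text
F [-1.13 -0.27  8.18] T [-0.128  0.309 -0.013] pos [0.5912 0.0351 0.0834] sd [0.29 0.21 0.29] [0.022 0.024 0.023]
+y face 25 slope d/dx(down) deg -0.22 +- 1.29 slope side 0.74 off mm 14.29
-z face 138 slope d/dx(down) deg -0.21 +- 0.21 slope side 0.37 off mm -14.9
```

The handle is upright within about 0.2°. I'll relieve the side load with a small −x shift while continuing down slightly.

Request:
step_arm(rows=[{"rot": [0,0,0],"xyz": [0,-0.03,-0.04],"gripper": 1},{"rot": [0,0,0],"xyz": [0.02,-0.03,-0.04],"gripper": 1},{"rot": [0,0,0],"xyz": [0.02,-0.03,-0.04],"gripper": 1},{"rot": [0,0,0],"xyz": [0.02,-0.03,-0.04],"gripper": 1}])

```text
time: 10.87
position: [0.591, 0.0352, 0.0833]
ee_rot: [[0.001, 0.61, 0.793], [-0.0, 0.793, -0.61], [-1.0, 0.001, 0.001]]
contact_force: [-0.1, -1.0, 7.9]
gripper_width: 0.0263
```

```bash
python3 tilt.py
```

```text
F [-0.68 -0.25  7.76] T [-0.102  0.118 -0.016] pos [0.591  0.0352 0.0833] sd [0.48 0.36 0.65] [0.014 0.043 0.022]
+y face 25 slope d/dx(down) deg -2.18 +- 1.11 slope side 0.78 off mm 14.55
-z face 141 slope d/dx(down) deg -0.1 +- 0.24 slope side -1.13 off mm -14.86
```

The moment followed the side force, so the sensor lever is long and the pressure is near centre. I'll continue pressing the face home.

Request:
step_arm(rows=[{"rot": [0,0,0],"xyz": [0.02,0,0],"gripper": 1},{"rot": [0,0,0],"xyz": [0.04,0,0],"gripper": 1},{"rot": [0,0,0],"xyz": [0.06,0,0],"gripper": 1},{"rot": [0,0,0],"xyz": [0.08,0,0],"gripper": 1},{"rot": [0,0,0],"xyz": [0.08,0,0],"gripper": 1}])

```text
time: 11.58
position: [0.591, 0.0351, 0.0825]
ee_rot: [[0.001, 0.61, 0.793], [-0.0, 0.793, -0.61], [-1.0, 0.001, 0.001]]
contact_force: [-0.3, -0.1, 8.3]
gripper_width: 0.0265
```

Request:
step_arm(rows=[{"rot": [0,0,0],"xyz": [0.02,0,0],"gripper": 1},{"rot": [0,0,0],"xyz": [0.04,0,0],"gripper": 1},{"rot": [0,0,0],"xyz": [0.06,0,0],"gripper": 1},{"rot": [0,0,0],"xyz": [0.08,0,0],"gripper": 1},{"rot": [0,0,0],"xyz": [0.08,0,0],"gripper": 1}])

```text
time: 12.0
position: [0.591, 0.0352, 0.0817]
ee_rot: [[0.001, 0.61, 0.793], [-0.0, 0.793, -0.61], [-1.0, 0.001, 0.001]]
contact_force: [-0.6, -0.7, 8.8]
gripper_width: 0.0263
```

Request:
step_arm(rows=[{"rot": [0,0,0],"xyz": [0.02,0,0],"gripper": 1},{"rot": [0,0,0],"xyz": [0.04,0,0],"gripper": 1},{"rot": [0,0,0],"xyz": [0.05,0,0],"gripper": 1},{"rot": [0,0,0],"xyz": [0.05,0,0],"gripper": 1}])

```text
time: 12.33
position: [0.5911, 0.0351, 0.0814]
ee_rot: [[0.002, 0.61, 0.793], [-0.0, 0.793, -0.61], [-1.0, 0.001, 0.001]]
contact_force: [0.2, 0.8, 9.3]
gripper_width: 0.0261
```

Request:
step_arm(rows=[{"rot": [0,0,0],"xyz": [0.02,0,0],"gripper": 1},{"rot": [0,0,0],"xyz": [0.03,0,0],"gripper": 1},{"rot": [0,0,0],"xyz": [0.03,0,0],"gripper": 1}])

```text
time: 12.58
position: [0.5912, 0.0351, 0.0813]
ee_rot: [[0.002, 0.61, 0.793], [-0.0, 0.793, -0.61], [-1.0, 0.001, 0.002]]
contact_force: [-1.5, -0.4, 11.1]
gripper_width: 0.0263
```

Request:
step_arm(rows=[{"rot": [0,0,0],"xyz": [0.02,0,0],"gripper": 1},{"rot": [0,0,0],"xyz": [0.03,0,0],"gripper": 1},{"rot": [0,0,0],"xyz": [0.03,0,0],"gripper": 1}])

```text
time: 12.83
position: [0.5912, 0.0351, 0.0812]
ee_rot: [[0.002, 0.61, 0.793], [-0.0, 0.793, -0.61], [-1.0, 0.001, 0.002]]
contact_force: [-2.1, 0.2, 12.8]
gripper_width: 0.0266
```

Request:
step_arm(rows=[{"rot": [0,0,0],"xyz": [0.01,0,0],"gripper": 1},{"rot": [0,0,0],"xyz": [0.02,0,0],"gripper": 1},{"rot": [0,0,0],"xyz": [0.02,0,0],"gripper": 1}])

```text
time: 13.08
position: [0.5913, 0.0351, 0.0812]
ee_rot: [[0.003, 0.61, 0.793], [-0.0, 0.793, -0.61], [-1.0, 0.001, 0.002]]
contact_force: [-1.5, -1.6, 15.5]
gripper_width: 0.0264
```

The force now rises steeply at z ≈ 0.0812: plate bottom near 0.0839, plus about 3 mm of face travel. I'll settle and average the force before trimming to 20 N.

Request:
step_arm(rows=[{"rot": [0,0,0],"xyz": [0.01,0,0],"gripper": 1},{"rot": [0,0,0],"xyz": [0.01,0,0],"gripper": 1}])

```text
time: 13.25
position: [0.5914, 0.0351, 0.0812]
ee_rot: [[0.003, 0.61, 0.793], [-0.0, 0.793, -0.61], [-1.0, 0.001, 0.002]]
contact_force: [-1.2, -0.8, 14.7]
gripper_width: 0.0263
```

```bash
python3 tilt.py
```

```text
F [-1.4  -0.27 15.13] T [-0.232  0.576 -0.014] pos [0.5913 0.0351 0.0812] sd [0.3  0.29 0.32] [0.027 0.037 0.009]
+y face 25 slope d/dx(down) deg -0.52 +- 1.35 slope side 2.85 off mm 14.32
-z face 137 slope d/dx(down) deg -0.25 +- 0.24 slope side -0.43 off mm -15.04
```

Request:
step_arm(rows=[{"rot": [0,0.002,-0.001],"xyz": [0,0,0],"gripper": 1},{"rot": [0,0.004,-0.003],"xyz": [0,0,0],"gripper": 1},{"rot": [0,0.004,-0.003],"xyz": [0,0,0],"gripper": 1}])

```text
time: 13.8
position: [0.5916, 0.0351, 0.0812]
ee_rot: [[-0.002, 0.61, 0.792], [-0.0, 0.792, -0.61], [-1.0, -0.001, -0.002]]
contact_force: [-1.3, -1.1, 15.1]
gripper_width: 0.0264
```

```bash
python3 tilt.py; python3 -c "
from h import *
print(get_state()['ee_rot'].round(4).tolist())"
```

```text
F [-1.6  -0.36 14.89] T [-0.18   0.406 -0.011] pos [0.5915 0.0351 0.0812] sd [0.62 0.34 0.34] [0.015 0.052 0.038]
+y face 24 slope d/dx(down) deg -0.93 +- 1.39 slope side -0.37 off mm 14.33
-z face 128 slope d/dx(down) deg -0.39 +- 0.27 slope side -1.35 off mm -14.97
[[-0.0021, 0.6098, 0.7925], [-0.0001, 0.7925, -0.6098], [-1.0, -0.0013, -0.0016]]
```

Squaring the tool cut the moment, so the pressure centre is now within a few mm of the axis. I'll trim to 20 N and relieve the side force.

Request:
step_arm(rows=[{"rot": [0,0,0],"xyz": [0.01,-0.03,-0.04],"gripper": 1},{"rot": [0,0,0],"xyz": [0.02,-0.03,-0.04],"gripper": 1},{"rot": [0,0,0],"xyz": [0.02,-0.03,-0.04],"gripper": 1}])

```text
time: 14.35
position: [0.5913, 0.0352, 0.0812]
ee_rot: [[-0.001, 0.61, 0.793], [0.0, 0.793, -0.61], [-1.0, -0.001, -0.001]]
contact_force: [-1.5, -0.2, 15.4]
gripper_width: 0.0266
```

```bash
python3 tilt.py
```

```text
F [-1.21 -0.77 15.45] T [-0.179  0.268  0.012] pos [0.5913 0.0351 0.0812] sd [0.33 0.45 0.25] [0.032 0.044 0.026]
+y face 23 slope d/dx(down) deg -1.02 +- 1.2 slope side -0.19 off mm 14.44
-z face 133 slope d/dx(down) deg -0.12 +- 0.22 slope side 0.37 off mm -14.87
```

Request:
step_arm(rows=[{"rot": [0,0,0],"xyz": [0.01,0,0],"gripper": 1},{"rot": [0,0,0],"xyz": [0.02,0,0],"gripper": 1},{"rot": [0,0,0],"xyz": [0.03,0,0],"gripper": 1},{"rot": [0,0,0],"xyz": [0.03,0,0],"gripper": 1}])

```text
time: 14.98
position: [0.5914, 0.0351, 0.0812]
ee_rot: [[-0.001, 0.61, 0.793], [-0.0, 0.793, -0.61], [-1.0, -0.001, -0.001]]
contact_force: [-0.1, -0.4, 17.6]
gripper_width: 0.0267
```

```bash
python3 tilt.py
```

```text
F [-1.59 -0.03 17.05] T [-0.204  0.391 -0.002] pos [0.5914 0.0351 0.0812] sd [0.54 0.49 0.38] [0.034 0.03  0.025]
+y face 25 slope d/dx(down) deg -2.0 +- 1.39 slope side 0.32 off mm 14.46
-z face 133 slope d/dx(down) deg -0.21 +- 0.27 slope side -0.12 off mm -15.0
```

Net force is now about 19.7 N (17.05 plus 2.6 of tamper weight), and z is firm at 0.0812. I'll hold it for over a second.

Request:
step_arm(rows=[{"rot": [0,0,0],"xyz": [0,0,0],"gripper": 1},{"rot": [0,0,0],"xyz": [0,0,0],"gripper": 1},{"rot": [0,0,0],"xyz": [0,0,0],"gripper": 1},{"rot": [0,0,0],"xyz": [0,0,0],"gripper": 1},{"rot": [0,0,0],"xyz": [0,0,0],"gripper": 1},{"rot": [0,0,0],"xyz": [0,0,0],"gripper": 1},{"rot": [0,0,0],"xyz": [0,0,0],"gripper": 1},{"rot": [0,0,0],"xyz": [0,0,0],"gripper": 1}])

```text
time: 15.95
position: [0.5914, 0.0351, 0.0812]
ee_rot: [[-0.001, 0.61, 0.793], [-0.0, 0.793, -0.61], [-1.0, -0.001, -0.001]]
contact_force: [-1.2, -0.6, 17.0]
gripper_width: 0.0264
```

Request:
step_arm(rows=[{"rot": [0,0,0],"xyz": [0,0,0],"gripper": 1},{"rot": [0,0,0],"xyz": [0,0,0],"gripper": 1},{"rot": [0,0,0],"xyz": [0,0,0],"gripper": 1},{"rot": [0,0,0],"xyz": [0,0,0],"gripper": 1},{"rot": [0,0,0],"xyz": [0,0,0],"gripper": 1},{"rot": [0,0,0],"xyz": [0,0,0],"gripper": 1},{"rot": [0,0,0],"xyz": [0,0,0],"gripper": 1}])

```text
time: 16.53
position: [0.5914, 0.0351, 0.0812]
ee_rot: [[-0.001, 0.61, 0.793], [-0.0, 0.793, -0.61], [-1.0, -0.001, -0.001]]
contact_force: [-1.5, -0.5, 17.4]
gripper_width: 0.0262
```

```bash
python3 tilt.py
```

```text
F [-1.12 -0.43 17.93] T [-0.22   0.408 -0.   ] pos [0.5914 0.0351 0.0812] sd [0.26 0.22 0.42] [0.028 0.029 0.022]
+y face 25 slope d/dx(down) deg -1.3 +- 1.12 slope side -0.47 off mm 14.27
-z face 135 slope d/dx(down) deg -0.19 +- 0.22 slope side 0.38 off mm -14.88
```

Held near 20 N for about 2 s. I'll raise the tamper out straight, then carry it to the rest.

Request:
step_arm(rows=[{"rot": [0,0,0],"xyz": [-0.3,0,0],"gripper": 1},{"rot": [0,0,0],"xyz": [-0.7,0,0],"gripper": 1},{"rot": [0,0,0],"xyz": [-1.3,0,0],"gripper": 1},{"rot": [0,0,0],"xyz": [-2,0,0],"gripper": 1},{"rot": [0,0,0],"xyz": [-3,0,0],"gripper": 1},{"rot": [0,0,0],"xyz": [-4,0,0],"gripper": 1},{"rot": [0,0,0],"xyz": [-5,0,0],"gripper": 1},{"rot": [0,0,0],"xyz": [-5.5,0,0],"gripper": 1}])

```text
time: 17.5
position: [0.5907, 0.0351, 0.136]
ee_rot: [[-0.004, 0.61, 0.793], [0.0, 0.793, -0.61], [-1.0, -0.002, -0.003]]
contact_force: [0.5, 0.3, -2.7]
gripper_width: 0.0266
```

```bash
python3 - <<'E'
from h import *
s=get_state(); print(s['time'],s['position'],s['contact_force'],s['ee_rot'].round(4).tolist())
d=cam('side'); W=cloud(d); L=load('side')
p=sel(W,.591,.0345,.014,.02,.048); print('face z',len(p),np.median(p[:,2]), 'rim', np.median(sel(W,.591,.0345,.037,.046,.056)[:,2]))
s0=dict(d); s0['image']=cv2.imread('pics/side0.png')[...,::-1]; t0=dict(load('top')); t0['image']=cv2.imread('pics/top0.png')[...,::-1]
for n,c in(('s',s0),('t',t0)):
    for z,r in((.014,.036),(.014,.030),(0,.036)): print(n,z,r,cfit(c,[(z,r)],(.5565,.309),.004))
    print(n,'both',cfit(c,[(.014,.036),(.014,.030)],(.5565,.309),.005))
W=cloud(d)
print(cylfit(W,.556,.309,.036,.003,.011,.04),cylfit(W,.556,.309,.033,.0115,.0175,.04))
E
```

```text
17.5 [0.59069193 0.03514428 0.13595402] [ 0.49237586  0.34214851 -2.73273403] [[-0.0035, 0.6098, 0.7925], [0.0, 0.7925, -0.6099], [-1.0, -0.0021, -0.0028]]
face z 60 0.04088073650032781 rim 0.05154134456495796
s 0.014 0.036 (array([0.5559, 0.3146]), np.float64(217.40133666992188))
s 0.014 0.03 (array([0.559 , 0.3037]), np.float64(153.4467010498047))
s 0 0.036 (array([0.5594, 0.3047]), np.float64(191.7013397216797))
s both (array([0.5575, 0.3079]), np.float64(298.73828125))
t 0.014 0.036 (array([0.5549, 0.3048]), np.float64(168.85733032226562))
t 0.014 0.03 (array([0.5532, 0.2971]), np.float64(111.5168228149414))
t 0 0.036 (array([0.5558, 0.3078]), np.float64(168.27352905273438))
t both (array([0.5545, 0.303 ]), np.float64(243.11788940429688))
(array([0.54262304, 0.32560863]), 679, np.float64(0.010865380618732642)) (array([0.55699143, 0.31053118]), 298, np.float64(0.0014291352631828312))
```

The face now reads about 3 mm lower than before and unloaded, which fits it being home. I'll pin the rest's centre with its colour mask while carrying the tamper towards it.

```bash
python3 - <<'E'
from h import *
d=load('side'); t=load('top')
for n,c,f,(u,v) in(('side',d,'pics/side0.png',(289,316)),('top',t,'pics/top0.png',(219,200))):
    im=cv2.imread(f); h=cv2.cvtColor(im,cv2.COLOR_BGR2HSV); m=((h[...,1]>90)).astype(np.uint8)
    k,lab,st,_=cv2.connectedComponentsWithStats(m); l=lab[v,u]; x,y,w,hh,a=st[l]; print(n,x,y,w,hh,a)
    ext=np.array([x-.5,y-.5,x+w-.5,y+hh-.5])
    def f2(q):
        P=np.array([proj(c,p) for p in np.vstack([circ(q[0],q[1],0,.036),circ(q[0],q[1],.014,.036)])]); return np.r_[P.min(0),P.max(0)]-ext
    r=least_squares(f2,[.556,.308],x_scale=.01,diff_step=1e-4); print(r.x.round(4),r.fun.round(2))
E
```

```text
side 271 301 35 31 815
[0.559  0.3062] [-0.72 -1.41  0.73  1.18]
top 209 189 22 22 390
[0.5569 0.3065] [-0.94 -0.64  0.95  0.63]
```

Request:
step_arm(rows=[{"rot": [0,0,0],"xyz": [0,1,-1],"gripper": 1},{"rot": [0,-0.001,0.001],"xyz": [0,3,-2.7],"gripper": 1},{"rot": [0,-0.002,0.002],"xyz": [0,5.5,-5],"gripper": 1},{"rot": [0,-0.003,0.002],"xyz": [0,8,-7.5],"gripper": 1},{"rot": [0,-0.003,0.002],"xyz": [0,10.5,-10],"gripper": 1},{"rot": [0,-0.003,0.002],"xyz": [0,13.5,-12.5],"gripper": 1},{"rot": [0,-0.003,0.002],"xyz": [0,16,-15],"gripper": 1},{"rot": [0,-0.003,0.002],"xyz": [0,17.5,-17],"gripper": 1}])

```text
time: 18.22
position: [0.5613, 0.2812, 0.1336]
ee_rot: [[-0.002, 0.609, 0.794], [0.0, 0.794, -0.609], [-1.0, -0.001, -0.002]]
contact_force: [0.6, 0.2, -3.1]
gripper_width: 0.0264
```

Request:
step_arm(rows=[{"rot": [0,0,0],"xyz": [0,1,-1],"gripper": 1},{"rot": [0,0,0],"xyz": [0,1.7,-1.7],"gripper": 1},{"rot": [0,0,0],"xyz": [0,1.9,-1.9],"gripper": 1},{"rot": [0,0,0],"xyz": [0,1.9,-1.9],"gripper": 1},{"rot": [0,0,0],"xyz": [0,1.9,-1.9],"gripper": 1},{"rot": [0,0,0],"xyz": [0,1.9,-1.9],"gripper": 1}])

```text
time: 18.72
position: [0.559, 0.3028, 0.1343]
ee_rot: [[-0.001, 0.611, 0.792], [-0.001, 0.792, -0.611], [-1.0, -0.001, -0.001]]
contact_force: [0.8, 0.0, -3.2]
gripper_width: 0.0265
```

```bash
python3 - <<'E'
from h import *
s=get_state(); p=s['position']; R=s['ee_rot']; print(s['time'],p,s['contact_force'],R.round(4).tolist(),s['q'])
print('to go',R.T@(np.array([.5585,.307,.1])-p)*100)
d=cam('side'); t=cam('top'); zf=p[2]-.0506
k=7;u0,v0,u1,v1=255,245,320,330
im=cv2.resize(d['image'][v0:v1,u0:u1,::-1],None,fx=k,fy=k,interpolation=cv2.INTER_CUBIC)
def draw(C,col):
    q=np.array([(proj(d,p)-[u0-.5,v0-.5])*k for p in C]).astype(np.int32); cv2.polylines(im,[q],True,col,1)
for z,r in((.014,.036),(.014,.03),(0,.036)): draw(circ(.5585,.307,z,r),(0,0,255))
for z in (zf,zf+.016): draw(circ(p[0],p[1],z,.023),(0,255,0))
b=cv2.resize(t['image'][170:213,295:330,::-1],None,fx=9,fy=9,interpolation=2); b=cv2.copyMakeBorder(b,0,im.shape[0]-b.shape[0],0,0,0) 
cv2.imwrite('pics/m8.png',np.hstack([im,b])); 
for n,c in(('top',t),('side',d)):
    W=cloud(c); f=sel(W,.590,.0343,.013,.02,.048); print(n,'face',len(f),np.median(f[:,2]).round(4),'rim',np.median(sel(W,.590,.0343,.035,.0455,.056)[:,2]).round(4))
E
```

```text
18.7167 [0.55904938 0.30284888 0.13426799] [ 7.58678481e-01  6.50573940e-04 -3.16252182e+00] [[-0.0015, 0.611, 0.7916], [-0.0006, 0.7916, -0.611], [-1.0, -0.0014, -0.0008]] [2.84403815e+01 2.61753399e+01 7.91056984e+00 7.18272135e+01
 9.40777164e-03 6.61046337e+01]
to go [ 3.42661933  0.29983787 -0.29439332]
top face 56 0.0385 rim 0.0497
side face 2 0.0402 rim 0.0518
```

View pics/m8.png

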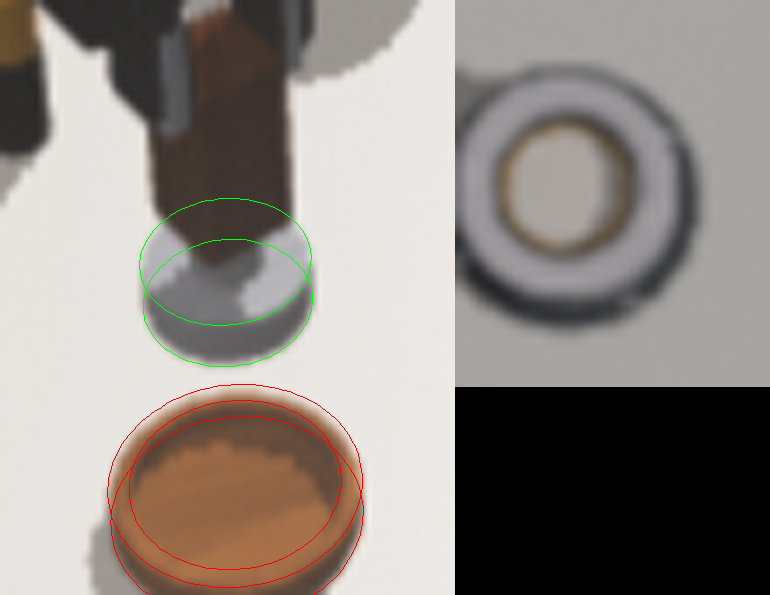

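The foot overlay fits. The rest sits about 1 px (2–3 mm) nearer +y than drawn, giving about (0.5585,0.309). The face in the top crop at (565,190) looks level and concentric, and its height went from 0.042 to 0.0385. Now I'll lower the tamper into the rest.

Request:
step_arm(rows=[{"rot": [0,0,0],"xyz": [0.5,0.3,-0.3],"gripper": 1},{"rot": [0,0,0],"xyz": [1.8,0.45,-0.4],"gripper": 1},{"rot": [0,0,0],"xyz": [3.2,0.45,-0.4],"gripper": 1},{"rot": [0,0,0],"xyz": [4.6,0.45,-0.4],"gripper": 1},{"rot": [0,0,0],"xyz": [5.8,0.45,-0.4],"gripper": 1},{"rot": [0,0,0],"xyz": [6.7,0.45,-0.4],"gripper": 1},{"rot": [0,0,0],"xyz": [7.2,0.45,-0.4],"gripper": 1},{"rot": [0,0,0],"xyz": [7.3,0.45,-0.4],"gripper": 1}])

```text
time: 19.48
position: [0.5577, 0.3098, 0.0601]
ee_rot: [[-0.003, 0.61, 0.792], [-0.001, 0.792, -0.61], [-1.0, -0.003, -0.002]]
contact_force: [0.3, -0.2, -2.8]
gripper_width: 0.0265
```

Request:
step_arm(rows=[{"rot": [0,0,0],"xyz": [0.05,0,0],"gripper": 1},{"rot": [0,0,0],"xyz": [0.15,0,0],"gripper": 1},{"rot": [0,0,0],"xyz": [0.25,0,0],"gripper": 1},{"rot": [0,0,0],"xyz": [0.3,0,0],"gripper": 1},{"rot": [0,0,0],"xyz": [0.3,0,0],"gripper": 1}])

```text
time: 19.9
position: [0.5583, 0.3102, 0.0585]
ee_rot: [[-0.001, 0.61, 0.793], [-0.0, 0.793, -0.61], [-1.0, -0.001, -0.001]]
contact_force: [-0.7, -0.4, -2.3]
gripper_width: 0.026
```

Request:
step_arm(rows=[{"rot": [0,0,0],"xyz": [0.05,0,0],"gripper": 1},{"rot": [0,0,0],"xyz": [0.1,0,0],"gripper": 1},{"rot": [0,0,0],"xyz": [0.15,0,0],"gripper": 1},{"rot": [0,0,0],"xyz": [0.15,0,0],"gripper": 1}])

```text
time: 20.23
position: [0.5582, 0.3102, 0.0567]
ee_rot: [[-0.001, 0.61, 0.793], [-0.0, 0.793, -0.61], [-1.0, -0.001, -0.001]]
contact_force: [0.2, -0.5, -1.6]
gripper_width: 0.0263
```

Request:
step_arm(rows=[{"rot": [0,0,0],"xyz": [0.03,0,0],"gripper": 1},{"rot": [0,0,0],"xyz": [0.05,0,0],"gripper": 1},{"rot": [0,0,0],"xyz": [0.05,0,0],"gripper": 1}])

```text
time: 20.48
position: [0.5582, 0.3102, 0.0567]
ee_rot: [[-0.001, 0.61, 0.793], [-0.0, 0.793, -0.61], [-1.0, -0.001, -0.001]]
contact_force: [-2.2, -1.3, 4.4]
gripper_width: 0.0262
```

Request:
step_arm(grip_force=20, rows=[{"rot": [0,0,0],"xyz": [0,0,0],"gripper": 1},{"rot": [0,0,0],"xyz": [0,0,0],"gripper": 0.6},{"rot": [0,0,0],"xyz": [0,0,0],"gripper": 0.5},{"rot": [0,0,0],"xyz": [0,0,0],"gripper": 0.3},{"rot": [0,0,0],"xyz": [0,0,0],"gripper": 0},{"rot": [0,0,0],"xyz": [0,0,0],"gripper": 0},{"rot": [0,0,0],"xyz": [0,0,0],"gripper": 0},{"rot": [0,0,0],"xyz": [0,0,0],"gripper": 0}])

```text
time: 21.15
position: [0.5582, 0.3101, 0.0562]
ee_rot: [[-0.001, 0.61, 0.793], [-0.0, 0.793, -0.61], [-1.0, -0.001, -0.001]]
contact_force: [-0.1, 0.1, -1.3]
gripper_width: 0.0857
```

Request:
step_arm(rows=[{"rot": [0,0,0],"xyz": [0,0,0],"gripper": 0},{"rot": [0,0,0],"xyz": [0,0,0],"gripper": 0}])

```text
time: 21.32
position: [0.5582, 0.3102, 0.0562]
ee_rot: [[-0.001, 0.61, 0.793], [-0.0, 0.793, -0.61], [-1.0, -0.001, -0.001]]
contact_force: [0.9, -0.6, 0.4]
gripper_width: 0.0853
```

Released. I'll withdraw straight up and back off towards the start.

Request:
step_arm(rows=[{"rot": [0,0,0],"xyz": [-0.5,0,0],"gripper": 0},{"rot": [0,0,0],"xyz": [-1.5,0,0],"gripper": 0},{"rot": [0,0,0],"xyz": [-3,0,0],"gripper": 0},{"rot": [0,0,0],"xyz": [-5,0,0],"gripper": 0},{"rot": [0,0,0],"xyz": [-7,0,0],"gripper": 0},{"rot": [0,0,0],"xyz": [-9.5,0,0],"gripper": 0},{"rot": [0,0,0],"xyz": [-12,0,0],"gripper": 0},{"rot": [0,0,0],"xyz": [-14.5,0,0],"gripper": 0}])

```text
time: 21.98
position: [0.5583, 0.3101, 0.2036]
ee_rot: [[-0.001, 0.61, 0.793], [0.0, 0.793, -0.61], [-1.0, -0.0, -0.001]]
contact_force: [-0.7, 0.3, -0.1]
gripper_width: 0.0857
```

Request:
step_arm(rows=[{"rot": [0,0,0],"xyz": [0,-1,-2],"gripper": 0},{"rot": [0,0,0],"xyz": [0,-2,-5],"gripper": 0},{"rot": [0,0,0],"xyz": [0,-3,-8],"gripper": 0},{"rot": [0,0,0],"xyz": [0,-4,-11],"gripper": 0},{"rot": [0,0,0],"xyz": [0,-5,-14],"gripper": 0},{"rot": [0,0,0],"xyz": [0,-6,-17],"gripper": 0},{"rot": [0,0,0],"xyz": [0,-6,-18],"gripper": 0},{"rot": [0,0,0],"xyz": [0,-6,-18],"gripper": 0}])

```text
time: 22.65
position: [0.3774, 0.3736, 0.2029]
ee_rot: [[-0.0, 0.608, 0.794], [0.001, 0.794, -0.608], [-1.0, 0.001, -0.001]]
contact_force: [0.4, -0.3, 0.8]
gripper_width: 0.0853
```

```bash
python3 - <<'E'
from h import *
s=get_state(); print(s['time'],s['position'],s['contact_force'])
d=cam('side'); t=cam('top')
for n,c in(('top',t),('side',d)):
    W=cloud(c); f=sel(W,.590,.0343,.013,.02,.048); print(n,'face',len(f),np.median(f[:,2]).round(4) if len(f) else '','rim',np.median(sel(W,.590,.0343,.035,.0455,.056)[:,2]).round(4))
    q=sel(W,.558,.31,.03,.09,.11); print('tamper top',len(q),q.mean(0).round(4) if len(q) else '')
a=d['image'][100:400,200:420,::-1]; a=cv2.resize(a,None,fx=2,fy=2,interpolation=2)
b=cv2.resize(t['image'][130:270,150:325,::-1],None,fx=2,fy=2,interpolation=2); b=cv2.copyMakeBorder(b,0,a.shape[0]-b.shape[0],0,0,0)
cv2.imwrite('pics/m9.png',np.hstack([a,b]))
E
```

```text
22.65 [0.37743134 0.37355043 0.20293479] [ 0.39175607 -0.28222154  0.75179821]
top face 54 0.0389 rim 0.0502
tamper top 98 [0.5564 0.3057 0.0975]
side face 54 0.0407 rim 0.0517
tamper top 230 [0.556  0.3142 0.0981]
```

View pics/m9.png

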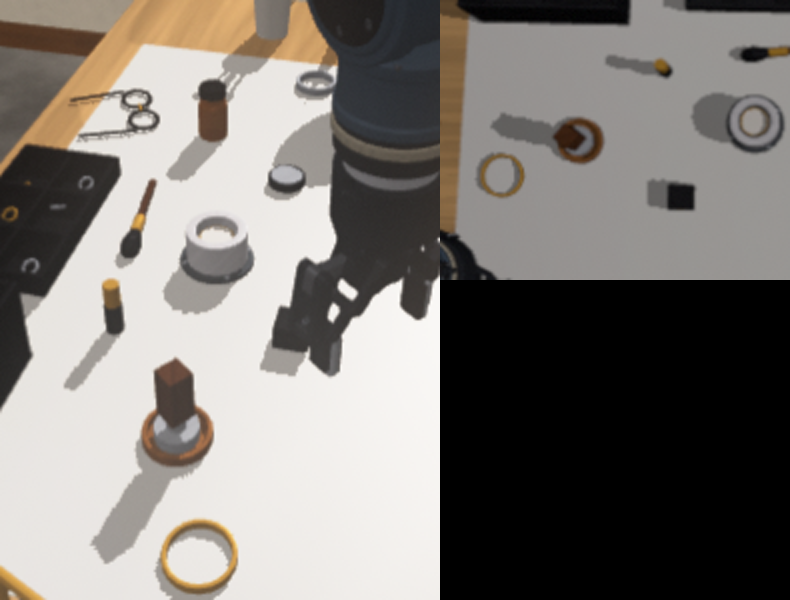

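The tamper stands upright in the saucer (side crop (177,430), top at 0.098 = 6+92 mm), and the other objects are where they were. The face dropped 3.1–3.2 mm in both cameras, so it is home. Handing in.

```bash
python3 -c "
from h import *
print(get_state()['joint_vel'].round(2)); print(job_done())"
```

```text
[-1.46  0.81  0.19 -0.18 -0.05 -0.01]
the job is handed in; nothing more can be done
None
```

The brooch face is seated, and the tamper is standing upright in its rest. I handed the job in at about 23 s.

- **Pressing:** The foot went into the cup without touching the wall noticeably. After the plate and face travel, the force rose steeply at a firm stop. I trimmed the tool's tilt there so the load sat near the centre. I then held about 20 N for roughly 2 s; the highest reading was about 20.5 N, counting the tamper's weight.
- **Face home:** Unloaded, the white face measured 3.1–3.2 mm lower than at the start in both cameras, which matches the 3 mm needed.
- **Tamper in the rest:** Its top measured 0.098 m, as expected for the 6 mm floor plus its 92 mm height. The gripper was open and clear. The other items in the last pictures were where they started.

**Checks that disagreed:**
- The spring forces I read were about 1 N below the stated figures.
- While holding, a small moment and a side force of about 1–1.5 N remained. I could not measure the plate's level directly; I judged it from the upright handle and the firm stop.
- The two cameras put the press about 3 mm apart, so I used the offset between foot and cup seen in the side view.

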